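# Rock the tight filter cartridge out of its housing

## Task

The water filter cartridge is stuck in its grey housing on the counter. Swing its carry handle up until it snaps upright against its stop, then rock the cartridge by the handle to the left and right until the rubber lips on both sides let go, and lift it out. Finish while still holding it by the handle, upright and still, over its well and just clear of it (its underside about 3 cm above the rim); leave everything else on the counter alone.

Things in the scene. Friction and masses are not known exactly. Their poses are not given: they have to be found in the camera images.
- well_mouth (a point): centre of the mouth of the fixed grey filter housing's well, level with its rim, 80 mm above the work surface. Axes: the housing's, z up. Housing 84 (x) by 100 (y) by 80 mm high, front to its -x, hose ports reach 25 mm out of its back (+x). Well 59 mm long (x), floor 72 mm below the rim.
- cartridge_foot (a point): lowest point of the white cartridge (0.3 to 0.6 kg): middle of its round keel (radius 8 mm, along x), on which it stands on the well floor and rocks to left and right (y). Axes as the housing's. Body 56 (x) by 50 (y) mm, shoulders 54 mm above this point, then a neck 40 by 42 mm, cap 44 by 46 mm, its top at 95 mm. A straight pull lifts it 3 mm, then the shoulders meet the lips.
- handle_hinge (a point): middle of the carry handle's hinge axis on the cartridge, 88 mm above cartridge_foot; the axis runs along the cartridge's y.
- handle_bar (a point): centre of the black round grip bar of the carry handle (12 mm thick, runs along the cartridge's y; 54 mm free between the two 7 mm thick wire legs). It lies 55 mm from the hinge axis: folded, in front (-x) of the hinge and 0.35 rad above level; upright, 55 mm straight above it.
- carry_handle (a joint): angle of the carry handle, rad: 0 folded toward the housing's front, 1.22 upright against its end stop. An over-centre spring (about 1.5 N at the bar) holds it folded at the start; past about 0.6 it snaps on to the upright stop and is kept there.
- lip_left (a joint): how far the stiff rubber lip at the well's left (+y) side is pushed back, m: 0 gripping, 0.0055 at its stop. It lies 5 to 15 mm below the rim, 0.5 mm from the neck, and reaches 3.5 mm over the shoulder. About 10 N at the lip pushes it back; it stays there. Leaning the cartridge 0.10 rad toward +y about its keel pushes it fully back.
- lip_right (a joint): the same for the lip at the right (-y) side, pushed back by leaning toward -y. The cartridge comes out only when the two lips together are back by more than 7 mm, so both sides are needed; with both fully back it lifts straight out with 1.5 to 2 mm clearance a side.
- tamper: bystander: tamper, 58 mm wide, 106 mm high; origin at its underside.
- timer: bystander: white kitchen timer, 62x68x21 mm; origin at its underside.
- steel_cup: bystander: steel cup, 76 mm wide, 88 mm high; origin at its underside.
- basket: bystander: steel filter basket, 61 mm wide, 22 mm high; origin at its underside.
- tablet_jar: bystander: lidded jar, 65 mm wide, 84 mm high; origin at its underside.
There are look-alikes about, which are no part of the job. What is shaped like the part that bears cartridge_foot but turquoise is not meant.

How it is judged:
By the outcome, as a careful person would: the job done as asked, in the order asked, and still so for the second after the job is handed in, while the arm keeps its last pose, push and grip.
It also fails if it takes over 58 s, if anything falls off the work surface, if the arm or the gripper's body presses on something with over 40 N, if the wrist force passes 120 N, or if a joint passes its speed limit or range.

## Robot

A 6-joint arm with a two-finger parallel gripper is mounted at the origin on a cart in front of the work surface, level with it; the furniture and walls round the work are solid. World frame = base frame: x ahead of the robot, y to its left, z up, the work surface at z = 0. Lengths are in m, angles in degrees, forces in N, time in s.
With the tool pointing down it reaches from about 0.4 to 0.825 m from the base axis. Payload 7 kg.
Tool frame: the origin (TCP) lies at the very end of the fingers, on their centre line; the grasp point (between the pads) lies 19 mm behind it; z points along the fingers, y is the line along which they close (so a half turn about z gives the same grasp; the last joint's range is limited). The gripper opens to 88 mm and grips with 3 to 60 N. Pads are 19 mm wide; open, the fingers measure 130 mm over their backs; the gripper's body (78 mm by 193 mm) begins 47 mm behind the grasp point.
Start: joints at [81.996, 20.546, 0.682, 0, -70.136, -16.507], TCP at [0.28, 0.614, 0.227] pointing down, gripper open.
Joint ranges: [-176.03, 176.03], [-82.01, 121.73], [-58.28, 71.71], [-173.87, 95.51], [-174.79, -0.11], [-173.66, 173.66]. Speed limits (degrees/s): [136.94, 136.94, 172.46, 180, 180, 180].

## Interface

Orientations are given as [roll, pitch, yaw] about the fixed x, y, z axes, in that order (R = Rz(yaw) Ry(pitch) Rx(roll)).
In Python, from plant import ctrl, viewer gives the robot as it stands.
- The arm moves only by the tool servo_tool, never from a script. Its argument "rows" is a list of rows, each a list of 6 numbers: the shift along the world's x, y, z in mm, then the turn, a rotation vector about the world's x, y, z in degrees. A call has 1 to 5 rows; each row shifts and turns the commanded pose from where the row before left it; what a row does not reach is not made up. A row lasts 1/12 s, in which the tool goes at most 41.7 mm and 7.16 degrees, less where a joint would pass 70% of its speed; a pose out of reach is approached as far as the arm can. A call is refused whole if a number of a shift passes 41.7 or a number of a turn 7.16, either way. A call with a gripper value outside its range is refused whole. "fingers" is the finger opening in mm, from 0 to 87.6, set as the call begins (left out, the last holds). The fingers move at their own pace and stop on an object; the grip force is fixed at half the most. Time passes only in rows, so rows that do not move let the fingers close. It gives the time, the measured TCP pose, the force and the opening at its end, in the units of the state.
- ctrl.get_obs(): the state, without advancing time (a new reading comes with each control period).
- viewer.snapshot(name): name is "side" or "top" or "wrist"; returns (picture, depth): 384x512x3 uint8, red, green, blue; 384x512 float32, m along the optical axis (not along the pixel's ray), 0 where there is no reading.
- viewer.calibration(name): a dict with "fx", "fy", "cx", "cy" (pixels), "origin" and "rotation" of the camera in the world. Camera axes: x right, y up, looking along -z (the intrinsics and any distortion apply to the point x, -y, -z); pixel columns grow to the right and rows downward; lengths in m; the calibration is good to about 2 mm. A picture is of the moment at which its call begins: read the wrist's pose just before it. calibration takes no time and is no camera call; for the wrist camera it gives the pose at the moment of the call.
- ctrl.close_job(): hands the job in, once; it reports no verdict.
The state is a dict: "clock": time; "joint_pos": joint angles; "qvel": joint speeds; "tau": joint torques, N m; "tool_pos": TCP position; "orientation": TCP orientation; "force": force on the tool from outside, world axes, zero at the start; "moment": the same for the moment, N m; "opening": finger opening in m.
Only numpy, scipy, OpenCV 4.12 (cv2) and the standard library are available. Lean on these libraries where they do the work, as an engineer would, in place of code of your own. Each camera call takes 0.05 s, during which the arm holds its last target. There are 200 camera calls.

## Working session

There is one attempt and no reset: what is moved stays moved. The work goes in short steps, Python scripts to look and compute and a tool call to move; the robot and the scene stay as the last step left them, time stands still between calls to the robot, and variables do not carry over. Pictures are saved under pics/ and viewed, on a budget of 10 in all, crops included, one or two more only if the job needs it, and the job is handed in when it is done.

Besides the shell and the picture viewer there is one more tool, called after "Emit:" in YAML: its name, and indented under it one key for each argument. servo_tool: Moves the arm, as the interface text tells. Its arguments: {"type":"object","properties":{"rows":{"type":"array","items":{"type":"array","items":{"type":"number"}}},"fingers":{"type":"number"}},"required":["rows"]}

```bash
mkdir -p pics; ls; cat > h.py <<'E'
import numpy as np, cv2
from plant import ctrl, viewer
def snap(n,f=None):
    c=viewer.calibration(n); p,d=viewer.snapshot(n)
    if f: cv2.imwrite('pics/'+f,p[:,:,::-1])
    return p,d,c
def cloud(d,c):
    v,u=np.mgrid[:d.shape[0],:d.shape[1]]
    P=np.stack([(u-c['cx'])/c['fx']*d,-(v-c['cy'])/c['fy']*d,-d],-1)
    return P@np.array(c['rotation']).T+np.array(c['origin'])
def save(n,tag):
    p,d,c=snap(n,tag+'.png'); X=cloud(d,c); X[d==0]=np.nan
    np.savez('pics/'+tag,p=p,X=X,d=d); return p,d,c,X
E
python3 - <<'E'
from h import *
for n in ('side','top'):
    p,d,c,X=save(n,n+'0'); print(n,c)
a=cv2.imread('pics/side0.png');b=cv2.imread('pics/top0.png')
cv2.imwrite('pics/both.png',cv2.resize(np.vstack([a,b]),(448,672))[:600] if 0 else cv2.resize(np.hstack([a,b]),(800,300)))
print(ctrl.get_obs())
E
```

```text
picsTraceback (most recent call last):
  File "<stdin>", line 3, in <module>
  File "h.py", line 12, in save
    p,d,c=snap(n,tag+'.png'); X=cloud(d,c); X[d==0]=np.nan
                                ~~~~~^^^^^
  File "h.py", line 10, in cloud
    return P@np.array(c['rotation']).T+np.array(c['origin'])
           ~~~~~~~~~~~~~~~~~~~~~~~~~~~^~~~~~~~~~~~~~~~~~~~~~
ValueError: operands could not be broadcast together with shapes (384,512) (3,)
```

```bash
python3 - <<'E'
from h import *
for n in ('side','top','wrist'): print(n,viewer.calibration(n))
print(ctrl.get_obs())
E
```

```text
side {'fx': 401.35253655477584, 'fy': 401.35253655477584, 'cx': 253.37976827970326, 'cy': 189.30586725745732, 'origin': array([ 0.4068943 , -0.50363301,  0.75266545]), 'rotation': array([ 48.43628712,   0.73440963, -13.22401239])}
top {'fx': 494.0051757081429, 'fy': 494.0051757081429, 'cx': 254.97216438814, 'cy': 192.67559282378753, 'origin': array([0.47146534, 0.2368156 , 1.15871922]), 'rotation': array([  4.75662057,   0.37759136, -91.0760879 ])}
wrist {'fx': 318.44604945675644, 'fy': 318.44604945675644, 'cx': 256.90168658598526, 'cy': 194.91636756863812, 'origin': array([0.34031236, 0.58517209, 0.38343384]), 'rotation': array([-1.44105026e+01, -1.02911188e-01, -1.14411053e+02])}
{'clock': 0.05, 'joint_pos': array([ 8.19963366e+01,  2.05899874e+01,  6.34886251e-01, -2.11960841e-02,
       -7.01359450e+01, -1.65066776e+01]), 'qvel': array([-0.02747919, -0.02955703, -0.03753243,  0.07782857, -0.02796681,
       -0.03129817]), 'tau': array([-6.94480459e-04, -5.84670460e+01,  2.94062769e+01,  7.02608630e+00,
        1.03543291e-02, -5.42579596e-05]), 'tool_pos': array([0.27984706, 0.61372348, 0.2256441 ]), 'orientation': array([ 1.79907044e+02, -6.76664182e-03, -2.45175536e+01]), 'force': array([-0.03142435, -0.49015826, -0.93465969]), 'moment': array([0.01670426, 0.03503366, 0.06836077]), 'opening': 0.08764245985073832}
```

View pics/side0.png

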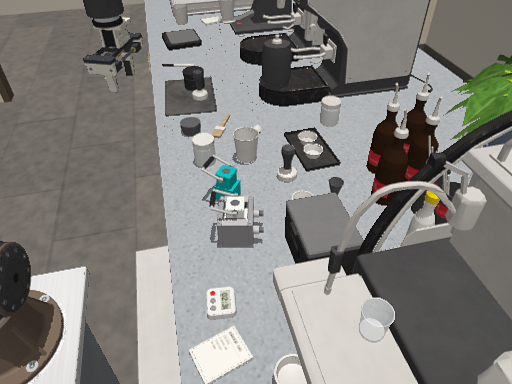

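The side view shows the white cartridge in the grey housing at about (237,210). A turquoise look-alike sits right behind it at (227,180). The timer is at (220,302), the jar at (203,148), the cup at (246,145) and the tamper at (288,165).

```bash
sed -i "s/np.array(c\['rotation'\]).T/Rotation.from_euler('xyz',c['rotation'],degrees=True).as_matrix().T/; s/^import numpy.*/import numpy as np, cv2\nfrom scipy.spatial.transform import Rotation/" h.py
python3 - <<'E'
from h import *
for n in ('side','top'):
    p,d,c,X=save(n,n+'1')
    print(n,[np.round(X[v,u],3) for v,u in ((210,237),(180,227),(235,235),(302,220))])
p=np.load('pics/top1.npz'); X=p['X']
# find region around white cartridge from side
S=np.load('pics/side1.npz'); t=S['X'][210,237]
dist=np.hypot(X[...,0]-t[0],X[...,1]-t[1]); v,u=np.unravel_index(np.nanargmin(dist),dist.shape); print(u,v)
im=p['p'][:,:,::-1]; r=60
cr=lambda im,v,u:cv2.resize(im[max(v-45,0):v+45,max(u-60,0):u+60],(480,360),interpolation=cv2.INTER_CUBIC)
a=cr(im,v,u); b=cr(S['p'][:,:,::-1],205,235)
cv2.imwrite('pics/crop1.png',cv2.resize(np.hstack([a,b]),(800,300)))
E
```

```text
side [array([0.514, 0.153, 0.101]), array([0.513, 0.285, 0.084]), array([0.501, 0.125, 0.049]), array([ 0.438, -0.026,  0.019])]
top [array([0.525, 0.283, 0.054]), array([ 0.599,  0.308, -0.001]), array([ 0.47 ,  0.291, -0.001]), array([ 0.193,  0.4  , -0.914])]
297 213
```

View pics/crop1.png

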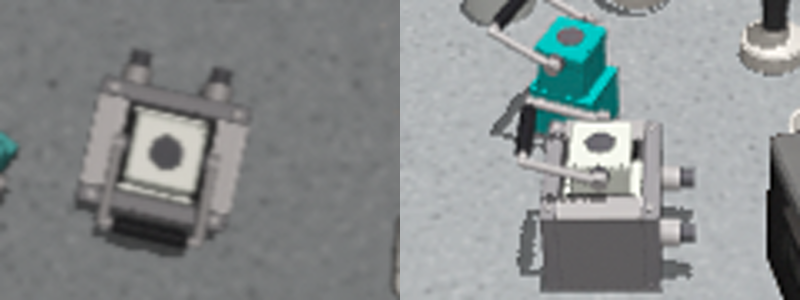

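The white cartridge in the grey housing (side 237,210; top 297,213) is the target. Its handle is folded to −x with the bar at about crop (150,232), and the hose ports point to +x. The turquoise one (side 227,180) is the look-alike. Next I measure the cap, rim and bar.

```bash
python3 - <<'E'
from h import *
T=np.load('pics/top1.npz'); X=T['X']; p=T['p'].astype(int)
c=viewer.calibration('top'); R=Rotation.from_euler('xyz',c['rotation'],degrees=True).as_matrix()
def ray(u,v,z):
    r=R@np.array([(u-c['cx'])/c['fx'],-(v-c['cy'])/c['fy'],-1]); o=c['origin']; return o+r*(z-o[2])/r[2]
near=np.zeros(p.shape[:2],np.uint8); near[160:260,240:350]=1
def rect(m,z,nm):
    n,l,s,_=cv2.connectedComponentsWithStats(m.astype(np.uint8)); k=1+np.argmax(s[1:,4]); 
    (ct),wh,a=cv2.minAreaRect(np.argwhere(l==k)[:,::-1].astype(np.float32)); bx=cv2.boxPoints((ct,wh,a))
    W=np.array([ray(*q,z)[:2] for q in bx]); e=[W[1]-W[0],W[2]-W[1]]
    print(nm,s[k,4],'px',np.round(ct,1),'centre',np.round(ray(*ct,z),4),[(round(np.linalg.norm(x),4),round(np.degrees(np.arctan2(x[1],x[0])),1)) for x in e])
mn=p.min(2); 
white=(p.min(2)>195)&(near>0); print('z white',np.nanmedian(X[white][:,2]))
capz=(X[...,2]>0.095)&(X[...,2]<0.112)&(near>0)
w=cv2.morphologyEx(white.astype(np.uint8),cv2.MORPH_CLOSE,np.ones((9,9)))
rect(w,0.103,'cap')
rimm=(X[...,2]>0.072)&(near>0); rimm=cv2.morphologyEx(rimm.astype(np.uint8),cv2.MORPH_CLOSE,np.ones((5,5)))
rect(rimm,0.08,'all>0.072')
r2=((X[...,2]>0.074)&(X[...,2]<0.086)&(near>0)); print('rim z',np.nanmedian(X[r2][:,2]),r2.sum()); rect(cv2.morphologyEx(r2.astype(np.uint8),cv2.MORPH_CLOSE,np.ones((3,3))),.08,'rim')
blk=(p.max(2)<60)&(near>0)&(X[...,2]>0.09); rect(blk,0.118,'bar'); print('bar z',np.nanmedian(X[blk][:,2]))
E
```

```text
z white 0.10382930353486697
cap 212 px [286.4 213.4] centre [0.5137 0.1758 0.103 ] [(np.float64(0.0373), np.float64(-12.6)), (np.float64(0.0381), np.float64(-102.4))]
all>0.072 1983 px [284.6 217.2] centre [0.5063 0.1787 0.08  ] [(np.float64(0.0995), np.float64(-13.7)), (np.float64(0.1003), np.float64(-103.7))]
rim z 0.08029764828313846 984
rim 803 px [285.4 213.7] centre [0.5141 0.1767 0.08  ] [(np.float64(0.0836), np.float64(-13.8)), (np.float64(0.1002), np.float64(-103.8))]
bar 127 px [281.6 237. ] centre [0.4638 0.1879 0.118 ] [(np.float64(0.0118), np.float64(-13.8)), (np.float64(0.0475), np.float64(-103.6))]
bar z 0.11814851815943395
```

```bash
python3 - <<'E'
from h import *
for n in ('top1','side1'):
    X=np.load('pics/%s.npz'%n)['X'].reshape(-1,3); X=X[~np.isnan(X[:,0])]
    for lo,hi in ((.13,.2),(.2,.3),(.3,.6)):
        m=(X[:,2]>lo)&(X[:,2]<hi)&(X[:,0]>.25)&(X[:,0]<.8)&(X[:,1]>-.1)&(X[:,1]<.55)
        h,_,_=np.histogram2d(X[m,0],X[m,1],bins=[np.arange(.25,.81,.05),np.arange(-.1,.56,.05)]); print(n,lo); 
        print([(round(.25+.05*i,2),round(-.1+.05*j,2),int(h[i,j])) for i,j in np.argwhere(h>2)])
E
```

```text
top1 0.13
[(np.float64(0.7), np.float64(-0.1), 410), (np.float64(0.7), np.float64(-0.05), 167), (np.float64(0.75), np.float64(-0.1), 367), (np.float64(0.75), np.float64(-0.05), 84)]
top1 0.2
[(np.float64(0.25), np.float64(0.5), 17), (np.float64(0.75), np.float64(-0.1), 4), (np.float64(0.75), np.float64(-0.05), 525)]
top1 0.3
[(np.float64(0.25), np.float64(0.5), 621)]
side1 0.13
[(np.float64(0.7), np.float64(-0.1), 456), (np.float64(0.7), np.float64(-0.05), 197), (np.float64(0.75), np.float64(-0.1), 401), (np.float64(0.75), np.float64(-0.05), 189)]
side1 0.2
[(np.float64(0.25), np.float64(0.5), 47), (np.float64(0.75), np.float64(-0.1), 225), (np.float64(0.75), np.float64(-0.05), 462)]
side1 0.3
[(np.float64(0.25), np.float64(0.5), 277)]
```

Emit:
servo_tool:
  rows:
    - [12.1,-28.4,0,0,0,-5.3]
    - [12.1,-28.4,0,0,0,-5.3]
    - [12.1,-28.4,0,0,0,-5.3]
    - [12.1,-28.4,0,0,0,-5.3]
    - [12.1,-28.4,0,0,0,-5.3]
  fingers: 18

```text
clock: 0.57
tool_pos: [0.3408, 0.4706, 0.2263]
orientation: [180.0, -0.0, -51.3]
force: [1.3, -0.0, 0.7]
opening: 0.06
```

Free space all round. On to the point above the bar.

Emit:
servo_tool:
  rows:
    - [12.1,-28.4,0,0,0,-5.3]
    - [12.1,-28.4,0,0,0,-5.3]
    - [12.1,-28.4,0,0,0,-5.3]
    - [12.1,-28.4,0,0,0,-5.3]
    - [12.1,-28.4,0,0,0,-5.3]

```text
clock: 0.98
tool_pos: [0.4012, 0.3286, 0.2265]
orientation: [180.0, 0.0, -77.8]
force: [1.0, 0.9, -0.0]
opening: 0.0267
```

Emit:
servo_tool:
  rows:
    - [12.1,-28.4,0,0,0,-5.3]
    - [12.1,-28.4,0,0,0,-5.3]
    - [12.1,-28.4,0,0,0,-5.3]
    - [12.1,-28.4,0,0,0,-5.3]
    - [12.1,-28.4,0,0,0,-5.3]

```text
clock: 1.4
tool_pos: [0.4617, 0.1866, 0.2266]
orientation: [180.0, 0.0, -104.3]
force: [0.8, 0.1, 0.4]
opening: 0.0182
```

Emit:
servo_tool:
  rows:
    - [0,0,0,0,0,0]
    - [0,0,0,0,0,0]

```text
clock: 1.57
tool_pos: [0.4618, 0.1867, 0.2265]
orientation: [180.0, -0.0, -104.2]
force: [-0.1, -0.0, 0.4]
opening: 0.0178
```

```bash
python3 - <<'E'
from h import *
o=ctrl.get_obs(); print(o['tool_pos'],o['orientation'],o['force'],o['opening'])
p,d,c,X=save('wrist','wrist1'); print(c)
# black bar near
m=(p.max(2)<70)&(X[...,2]>0.1)&(X[...,2]<0.13)&(np.hypot(X[...,0]-.464,X[...,1]-.188)<.06)
print(m.sum(), np.nanmedian(X[m],0)); q=X[m]-[.514,.176,0]
a=np.radians(-13.8); ex=np.array([np.cos(a),np.sin(a),0]); ey=np.array([-np.sin(a),np.cos(a),0])
print('bar in housing x,y range',np.percentile(q@ex,[2,50,98]),np.percentile(q@ey,[2,50,98]),np.percentile(q[:,2],[2,50,98]))
E
```

```text
[0.46182077 0.1866806  0.22646568] [ 1.79988388e+02 -7.25387967e-03 -1.04167955e+02] [-0.12469449 -0.01431766  0.4090738 ] 0.01780866672228777
{'fx': 318.44604945675644, 'fy': 318.44604945675644, 'cx': 256.90168658598526, 'cy': 194.91636756863812, 'origin': array([0.44512166, 0.12088271, 0.38426268]), 'rotation': array([-1.44207753e+01,  8.38778683e-03,  1.65940645e+02])}
886 [0.46435982 0.18104896 0.11873887]
bar in housing x,y range [-0.05781896 -0.05086894  0.00458114] [-0.0242375  -0.00125562  0.02085949] [0.10260233 0.11873887 0.12117504]
```

View pics/wrist1.png

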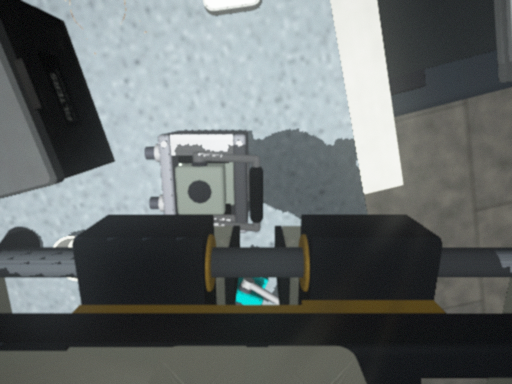

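The bar shows at wrist pixel (257,193), in line with the finger gap. The legs and the white cap at (200,190) confirm the target. Descending on the bar.

Emit:
servo_tool:
  rows:
    - [-1,0.2,-28,0,0,0]
    - [0,0,-28,0,0,0]
    - [0,0,-25,0,0,0]
    - [0,0,-15,0,0,0]
    - [0,0,-5,0,0,0]
  fingers: 21

```text
clock: 2.03
tool_pos: [0.4589, 0.1883, 0.1229]
orientation: [179.8, -0.2, -103.9]
force: [-0.3, -0.4, -1.0]
opening: 0.021
```

Emit:
servo_tool:
  rows:
    - [0,0,-5,0,0,0]
    - [0,0,-5,0,0,0]
    - [0,0,-5,0,0,0]
    - [0,0,-5,0,0,0]
    - [0,0,-2,0,0,0]

```text
clock: 2.45
tool_pos: [0.4605, 0.1885, 0.1034]
orientation: [-180.0, 0.0, -104.0]
force: [-0.5, -0.4, -0.1]
opening: 0.0207
```

Emit:
servo_tool:
  rows:
    - [0,0,0,0,0,0]
    - [0,0,0,0,0,0]

```text
clock: 2.62
tool_pos: [0.4607, 0.1884, 0.1038]
orientation: [-180.0, 0.0, -104.0]
force: [-0.2, 0.0, 0.1]
opening: 0.0206
```

Emit:
servo_tool:
  rows:
    - [0,0,0,0,0,0]
    - [0,0,0,0,0,0]
    - [0,0,0,0,0,0]
    - [0,0,0,0,0,0]
  fingers: 4

```text
clock: 2.95
tool_pos: [0.4608, 0.1885, 0.1039]
orientation: [-180.0, 0.0, -104.0]
force: [0.5, -0.0, 1.5]
opening: 0.0108
```

Emit:
servo_tool:
  rows:
    - [2.6,-0.64,6.16,0,0,0]
    - [3.31,-0.81,5.79,0,0,0]
    - [3.97,-0.98,5.33,0,0,0]
    - [0,0,0,0,0,0]

```text
clock: 3.28
tool_pos: [0.4712, 0.1858, 0.1217]
orientation: [-180.0, 0.0, -104.0]
force: [0.5, 0.8, -4.1]
opening: 0.011
```

Emit:
servo_tool:
  rows:
    - [4.57,-1.12,4.79,0,0,0]
    - [5.1,-1.25,4.18,0,0,0]
    - [5.56,-1.37,3.5,0,0,0]
    - [0,0,0,0,0,0]

```text
clock: 3.62
tool_pos: [0.4858, 0.182, 0.1346]
orientation: [179.9, -0.0, -104.0]
force: [-9.6, 2.0, 6.6]
opening: 0.011
```

```bash
python3 - <<'E'
from h import *
o=ctrl.get_obs(); print(o['tool_pos'],o['force'],o['opening'])
p,d,c,X=save('side','side2')
cv2.imwrite('pics/s2c.png',cv2.resize(p[150:260,170:310,::-1],(700,550),interpolation=cv2.INTER_CUBIC))
E
```

```text
[0.48575758 0.18202593 0.13463326] [-9.5725155   2.02403184  6.58751452] 0.010951364663020716
```

View pics/s2c.png

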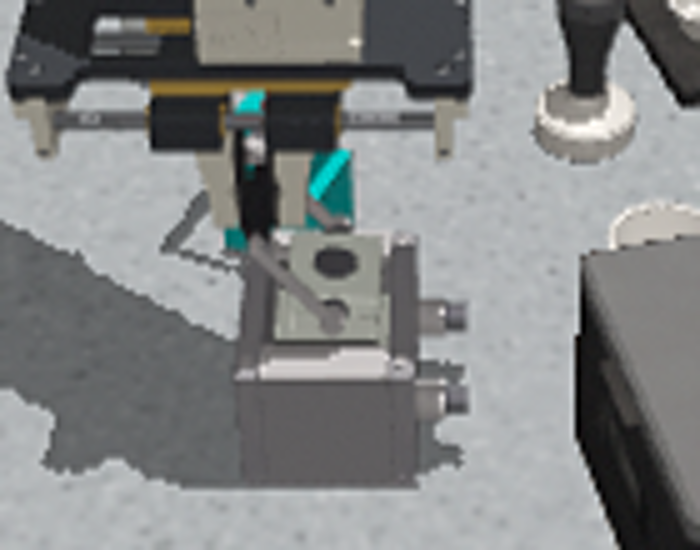

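Emit:
servo_tool:
  rows:
    - [-0.7,0.2,1.5,0,0,0]
    - [0,0,0,0,0,0]

```text
clock: 3.83
tool_pos: [0.4851, 0.1822, 0.1352]
orientation: [-180.0, 0.0, -104.0]
force: [-1.6, 0.3, -3.4]
opening: 0.0109
```

Emit:
servo_tool:
  rows:
    - [5.93,-1.46,2.8,0,0,0]
    - [0,0,0,0,0,0]

```text
clock: 4.0
tool_pos: [0.4913, 0.1808, 0.1385]
orientation: [180.0, -0.0, -104.0]
force: [-6.1, 1.9, 3.1]
opening: 0.011
```

Emit:
servo_tool:
  rows:
    - [6.2,-1.53,2.2,0,0,0]
    - [0,0,0,0,0,0]

```text
clock: 4.17
tool_pos: [0.498, 0.1795, 0.141]
orientation: [-180.0, 0.0, -104.0]
force: [-5.9, 0.6, 5.6]
opening: 0.0107
```

Emit:
servo_tool:
  rows:
    - [3.9,-0.95,1.3,0,0,0]
    - [3.9,-0.95,0.9,0,0,0]
    - [0,0,0,0,0,0]

```text
clock: 4.42
tool_pos: [0.5058, 0.1776, 0.1431]
orientation: [-179.9, 0.0, -104.0]
force: [-4.0, -0.0, 6.2]
opening: 0.0113
```

Emit:
servo_tool:
  rows:
    - [3.4,-0.8,0.4,0,0,0]
    - [2.4,-0.6,0.1,0,0,0]
    - [0,0,0,0,0,0]

```text
clock: 4.67
tool_pos: [0.5116, 0.1761, 0.1434]
orientation: [-179.9, 0.0, -104.0]
force: [-4.9, -0.2, 5.6]
opening: 0.0111
```

```bash
python3 - <<'E'
from h import *
o=ctrl.get_obs(); print(o['tool_pos'],o['force'],o['opening'],o['moment'])
p,d,c,X=save('side','side3')
cv2.imwrite('pics/s3c.png',cv2.resize(p[150:260,170:310,::-1],(700,550),interpolation=cv2.INTER_CUBIC))
E
```

```text
[0.51155232 0.17614766 0.14336855] [-4.86932683 -0.20989795  5.56979248] 0.01112869012859577 [ 0.11636304  1.59647172 -0.03070495]
```

View pics/s3c.png

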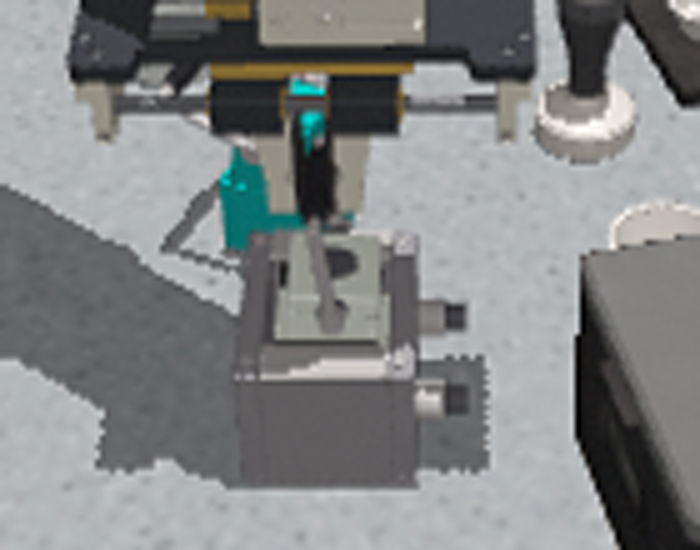

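The leg runs from the hinge (330,315) to about (315,220), which is close to upright but perhaps short by a few degrees. I'll open briefly so the spring seats it on its stop, then regrip a little lower.

Emit:
servo_tool:
  rows:
    - [0,0,0,0,0,0]
    - [0,0,0,0,0,0]
    - [0,0,0,0,0,0]
    - [0,0,0,0,0,0]
  fingers: 40

```text
clock: 5.05
tool_pos: [0.511, 0.1761, 0.1425]
orientation: [-180.0, 0.0, -104.0]
force: [0.9, 1.3, -0.3]
opening: 0.0323
```

```bash
python3 - <<'E'
from h import *
o=ctrl.get_obs(); print(o['tool_pos'],o['force'],o['opening'])
a=np.radians(-14); ex=np.array([np.cos(a),np.sin(a),0]); ey=np.array([-np.sin(a),np.cos(a),0])
for n in('side','top'):
    p,d,c,X=save(n,n+'4')
    for f in range(1): pass
    q=X-np.array([.514,.176,0]); hx=q@ex; hy=q@ey; z=q[...,2]
    m=(p.max(2)<60)&(abs(hx)<.02)&(abs(hy)<.032)&(z>.12)&(z<.17)
    if m.sum()>3: print(n,'bar',m.sum(),[np.round(np.percentile(v[m],[5,50,95]),4) for v in(hx,hy,z)])
    for lo in (.105,.115,.125,.135):
        m=(hy<-.02)&(hy>-.04)&(abs(hx)<.03)&(z>lo)&(z<lo+.01)
        if m.sum(): print(n,'leg',lo,m.sum(),np.round([np.median(hx[m]),np.median(hy[m]),np.median(z[m])],4))
E
```

```text
[0.51101196 0.17614204 0.14254049] [ 0.91835097  1.30969886 -0.32472428] 0.032346171849265394
side bar 76 [array([-0.0193, -0.0013,  0.0137]), array([-0.0221, -0.0064,  0.0186]), array([0.1523, 0.1567, 0.1656])]
side leg 0.105 10 [-0.0008 -0.0336  0.1093]
side leg 0.115 13 [-0.0025 -0.033   0.1207]
side leg 0.125 7 [-0.0019 -0.0326  0.131 ]
side leg 0.135 11 [-0.0017 -0.0331  0.1394]
```

The legs are plumb now: hx is constant from z 0.109 to 0.139. Regripping lower and centred.

Emit:
servo_tool:
  rows:
    - [0.7,-0.2,-5,0,0,0]
    - [0.7,-0.2,-5,0,0,0]
    - [0,0,0,0,0,0]

```text
clock: 5.4
tool_pos: [0.5115, 0.1753, 0.1311]
orientation: [179.9, -0.1, -104.0]
force: [-0.0, -0.1, 0.2]
opening: 0.0401
```

Emit:
servo_tool:
  rows:
    - [0,0,0,0,0,0]
    - [0,0,0,0,0,0]
    - [0,0,0,0,0,0]
    - [0,0,0,0,0,0]
    - [0,0,0,0,0,0]
  fingers: 4

```text
clock: 5.82
tool_pos: [0.5122, 0.1758, 0.1327]
orientation: [-180.0, 0.0, -104.0]
force: [-0.3, -1.2, -0.5]
opening: 0.0121
```

Emit:
servo_tool:
  rows:
    - [0,0,0,0,0,0]

```text
clock: 5.9
tool_pos: [0.5121, 0.1757, 0.1327]
orientation: [-180.0, 0.0, -104.0]
force: [0.4, 0.6, 0.2]
opening: 0.0107
```

Emit:
servo_tool:
  rows:
    - [0.6,2.41,0,-1.11,0.28,0]
    - [0.6,2.41,-0.1,-1.11,0.28,0]
    - [0.6,2.41,-0.1,-1.11,0.28,0]
    - [0,0,0,0,0,0]

```text
clock: 6.23
tool_pos: [0.5138, 0.1826, 0.1323]
orientation: [180.0, -3.7, -104.0]
force: [-2.0, -5.1, 6.1]
opening: 0.0109
```

Emit:
servo_tool:
  rows:
    - [0.6,2.41,-0.2,-1.11,0.28,0]
    - [0,0,0,0,0,0]

```text
clock: 6.4
tool_pos: [0.5143, 0.185, 0.1321]
orientation: [180.0, -4.8, -104.0]
force: [-0.5, -5.8, 6.4]
opening: 0.0113
```

Emit:
servo_tool:
  rows:
    - [0.6,2.41,-0.2,-1.11,0.28,0]
    - [0,0,0,0,0,0]

```text
clock: 6.57
tool_pos: [0.5149, 0.1874, 0.1319]
orientation: [180.0, -5.9, -104.0]
force: [-1.8, -5.3, 5.6]
opening: 0.0108
```

Emit:
servo_tool:
  rows:
    - [0.3,1.2,-0.1,-0.55,0.14,0]
    - [0,0,0,0,0,0]

```text
clock: 6.73
tool_pos: [0.5151, 0.1885, 0.1318]
orientation: [180.0, -6.4, -104.0]
force: [-1.2, -4.9, 4.1]
opening: 0.0111
```

Emit:
servo_tool:
  rows:
    - [0.3,1.2,-0.1,-0.55,0.14,0]
    - [0,0,0,0,0,0]

```text
clock: 6.9
tool_pos: [0.5151, 0.1888, 0.1317]
orientation: [179.9, -7.0, -104.0]
force: [-2.4, -8.8, 5.2]
opening: 0.0109
```

The left lip hit its stop: force went from 5 to 9 N and the tool stopped moving at a lean of about 0.105 rad. Now rock right.

Emit:
servo_tool:
  rows:
    - [-0.6,-2.41,0.2,1.11,-0.28,0]
    - [-0.6,-2.41,0.2,1.11,-0.28,0]
    - [-0.6,-2.41,0.2,1.11,-0.28,0]
    - [-0.6,-2.41,0.1,1.11,-0.28,0]
    - [-0.6,-2.41,0.1,1.11,-0.28,0]

```text
clock: 7.32
tool_pos: [0.5128, 0.1782, 0.1326]
orientation: [-180.0, -1.0, -104.0]
force: [0.0, -1.1, 0.1]
opening: 0.0109
```

Emit:
servo_tool:
  rows:
    - [-0.6,-2.41,0,1.11,-0.28,0]
    - [0,0,0,0,0,0]

```text
clock: 7.48
tool_pos: [0.5118, 0.175, 0.1327]
orientation: [180.0, 0.2, -104.1]
force: [0.0, -0.6, -1.6]
opening: 0.0109
```

Emit:
servo_tool:
  rows:
    - [-0.6,-2.41,0,1.11,-0.28,0]
    - [-0.6,-2.41,-0.1,1.11,-0.28,0]
    - [-0.6,-2.41,-0.1,1.11,-0.28,0]
    - [0,0,0,0,0,0]

```text
clock: 7.82
tool_pos: [0.5107, 0.1689, 0.1327]
orientation: [-179.9, 3.7, -104.0]
force: [1.8, 5.9, -2.4]
opening: 0.0114
```

Emit:
servo_tool:
  rows:
    - [-0.6,-2.41,-0.2,1.11,-0.28,0]
    - [0,0,0,0,0,0]

```text
clock: 7.98
tool_pos: [0.5104, 0.1667, 0.1327]
orientation: [-179.9, 4.8, -104.0]
force: [0.8, 5.2, -0.3]
opening: 0.011
```

Emit:
servo_tool:
  rows:
    - [-0.6,-2.41,-0.2,1.11,-0.28,0]
    - [0,0,0,0,0,0]

```text
clock: 8.15
tool_pos: [0.5098, 0.1642, 0.1325]
orientation: [-179.9, 5.9, -104.0]
force: [1.7, 6.7, 0.1]
opening: 0.011
```

Emit:
servo_tool:
  rows:
    - [-0.3,-1.2,-0.1,0.55,-0.14,0]
    - [0,0,0,0,0,0]

```text
clock: 8.32
tool_pos: [0.5096, 0.1631, 0.1324]
orientation: [-179.9, 6.4, -104.0]
force: [1.3, 6.2, 0.5]
opening: 0.0111
```

Emit:
servo_tool:
  rows:
    - [-0.3,-1.2,-0.1,0.55,-0.14,0]
    - [0,0,0,0,0,0]

```text
clock: 8.48
tool_pos: [0.5093, 0.1619, 0.1323]
orientation: [-179.9, 6.9, -104.0]
force: [1.7, 5.6, 1.3]
opening: 0.011
```

Emit:
servo_tool:
  rows:
    - [-0.3,-1.2,-0.1,0.55,-0.14,0]
    - [0,0,0,0,0,0]

```text
clock: 8.65
tool_pos: [0.509, 0.1607, 0.1322]
orientation: [-179.9, 7.5, -104.0]
force: [2.3, 5.7, 1.3]
opening: 0.0109
```

Emit:
servo_tool:
  rows:
    - [-0.3,-1.2,-0.1,0.4,-0.1,0]
    - [0,0,0,0,0,0]

```text
clock: 8.82
tool_pos: [0.5088, 0.1599, 0.1321]
orientation: [-179.9, 7.9, -104.0]
force: [2.0, 8.0, 1.2]
opening: 0.0107
```

Emit:
servo_tool:
  rows:
    - [-0.2,-0.8,0,0.3,-0.07,0]
    - [0,0,0,0,0,0]

```text
clock: 8.98
tool_pos: [0.5088, 0.1596, 0.1321]
orientation: [-179.9, 8.3, -104.0]
force: [2.6, 9.1, 0.7]
opening: 0.0109
```

Emit:
servo_tool:
  rows:
    - [0.53,2.4,0.1,-1.34,0.33,0]
    - [0.53,2.4,0.1,-1.34,0.33,0]
    - [0.53,2.4,0.1,-1.34,0.33,0]
    - [0.53,2.4,0.1,-1.34,0.33,0]
    - [0.53,2.4,0.1,-1.34,0.33,0]

```text
clock: 9.4
tool_pos: [0.5106, 0.1696, 0.1323]
orientation: [-179.9, 1.1, -104.0]
force: [0.8, -0.4, 3.6]
opening: 0.0111
```

Emit:
servo_tool:
  rows:
    - [0.53,2.4,0.1,-1.34,0.33,0]
    - [0,0,0,0,0,0]
    - [0,0,0,0,0,0]

```text
clock: 9.65
tool_pos: [0.5113, 0.1726, 0.1325]
orientation: [-179.9, -0.2, -103.9]
force: [0.7, 1.0, 5.3]
opening: 0.0114
```

```bash
python3 - <<'E'
from h import *
o=ctrl.get_obs(); print(o['tool_pos'],o['orientation'],o['force'],o['opening'])
p,d,c,X=save('side','side5')
cv2.imwrite('pics/s5c.png',cv2.resize(p[150:260,170:310,::-1],(700,550),interpolation=cv2.INTER_CUBIC))
E
```

```text
[0.51133423 0.17259452 0.1324842 ] [-179.90996123   -0.1901061  -103.94851807] [0.73415443 1.00491833 5.29891232] 0.0114290812248822
```

View pics/s5c.png

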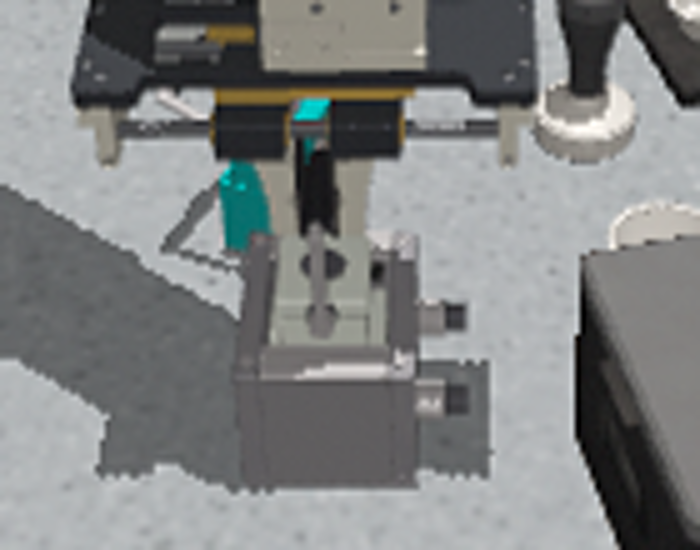

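The handle stands plumb, leg from (320,320) to (317,225), and the gripper holds the bar. I'm centring and then testing the lift in small steps.

Emit:
servo_tool:
  rows:
    - [0.3,1.3,0.5,0,0,0]
    - [0,0,1,0,0,0]
    - [0,0,1,0,0,0]
    - [0,0,0,0,0,0]

```text
clock: 10.03
tool_pos: [0.5103, 0.173, 0.1339]
orientation: [179.9, -0.2, -104.0]
force: [1.5, 1.0, -3.0]
opening: 0.0111
```

Emit:
servo_tool:
  rows:
    - [0,0,1,0,0,0]
    - [0,0,1,0,0,0]
    - [0,0,1,0,0,0]
    - [0,0,0,0,0,0]

```text
clock: 10.37
tool_pos: [0.511, 0.1736, 0.1377]
orientation: [-180.0, -0.1, -104.0]
force: [0.7, -0.1, -3.8]
opening: 0.0109
```

Emit:
servo_tool:
  rows:
    - [0,0,2,0,0,0]
    - [0,0,2,0,0,0]
    - [0,0,3,0,0,0]
    - [0,0,3,0,0,0]

```text
clock: 10.7
tool_pos: [0.5111, 0.1737, 0.1479]
orientation: [-180.0, -0.1, -104.0]
force: [0.3, 0.1, -3.4]
opening: 0.0111
```

Emit:
servo_tool:
  rows:
    - [0,0,4,0,0,0]
    - [0,0,4,0,0,0]
    - [0,0,4,0,0,0]
    - [0,0,4,0,0,0]

```text
clock: 11.03
tool_pos: [0.5112, 0.1737, 0.1642]
orientation: [-179.9, -0.1, -104.0]
force: [-0.0, 0.7, -3.8]
opening: 0.0111
```

Only the weight, about 3.7 N, is pulling. Continuing up to TCP z ≈ 0.235.

Emit:
servo_tool:
  rows:
    - [0,0,5,0,0,0]
    - [0,0,5,0,0,0]
    - [0,0,5,0,0,0]
    - [0,0,5,0,0,0]
    - [0,0,5,0,0,0]

```text
clock: 11.45
tool_pos: [0.5112, 0.1737, 0.1891]
orientation: [-180.0, -0.1, -104.0]
force: [-0.9, 0.1, -4.4]
opening: 0.0114
```

Emit:
servo_tool:
  rows:
    - [0,0,5,0,0,0]
    - [0,0,5,0,0,0]
    - [0,0,5,0,0,0]
    - [0,0,5,0,0,0]
    - [0,0,5,0,0,0]

```text
clock: 11.87
tool_pos: [0.5111, 0.1737, 0.2141]
orientation: [-180.0, -0.1, -104.0]
force: [-0.1, 0.3, -4.1]
opening: 0.011
```

Emit:
servo_tool:
  rows:
    - [0,0,5,0,0,0]
    - [0,0,5,0,0,0]
    - [0,0,5,0,0,0]
    - [0,0,4,0,0,0]
    - [0,0,2,0,0,0]

```text
clock: 12.28
tool_pos: [0.5114, 0.1738, 0.2353]
orientation: [-179.9, -0.1, -104.0]
force: [0.7, -0.2, -4.0]
opening: 0.0113
```

Emit:
servo_tool:
  rows:
    - [0,0,0,0,0,0]
    - [0,0,0,0,0,0]
    - [0,0,0,0,0,0]

```text
clock: 12.53
tool_pos: [0.511, 0.1736, 0.2343]
orientation: [-180.0, -0.1, -104.0]
force: [0.9, -0.5, -2.8]
opening: 0.0109
```

```bash
python3 - <<'E'
from h import *
o=ctrl.get_obs(); print(o['tool_pos'],o['orientation'],o['force'],o['opening'])
p,d,c,X=save('side','side6')
cv2.imwrite('pics/s6c.png',cv2.resize(p[120:260,160:330,::-1],(700,576),interpolation=cv2.INTER_CUBIC))
a=np.radians(-14); ex=np.array([np.cos(a),np.sin(a),0]); ey=np.array([-np.sin(a),np.cos(a),0])
q=X-np.array([.514,.1767,0]); hx=q@ex; hy=q@ey; z=q[...,2]
mx,mn=p.max(2).astype(int),p.min(2).astype(int)
# body front-right (-y) face : hy<-.018
for lo in np.arange(.085,.235,.01):
    m=(abs(hx)<.035)&(hy<-.01)&(hy>-.04)&(z>lo)&(z<lo+.01)
    if m.sum()>3: print(round(lo,3),m.sum(),'hx',np.round(np.percentile(hx[m],[3,50,97]),4),'hy',np.round(np.median(hy[m]),4),np.median(mx[m]))
E
```

```text
[0.51097673 0.17364217 0.23431919] [-1.79982221e+02 -1.38456293e-01 -1.04013350e+02] [ 0.85503532 -0.51679347 -2.7756182 ] 0.010930221229031804
0.105 7 hx [-0.0068  0.0039  0.0194] hy -0.0273 114.0
0.115 72 hx [-0.0278 -0.0014  0.0243] hy -0.0292 153.0
0.125 84 hx [-0.028  -0.0046  0.0227] hy -0.0289 156.0
0.135 85 hx [-0.0286 -0.0018  0.0251] hy -0.029 156.0
0.145 79 hx [-0.0278 -0.0012  0.0253] hy -0.0286 156.0
0.155 141 hx [-0.0297 -0.0009  0.0255] hy -0.0277 155.0
0.165 72 hx [-0.0256 -0.0049  0.0189] hy -0.0244 155.0
0.175 62 hx [-0.0217  0.001   0.0173] hy -0.0244 156.0
0.185 45 hx [-0.0213  0.0045  0.0175] hy -0.0245 155.0
0.195 105 hx [-0.023  -0.0028  0.0179] hy -0.0257 150.0
0.205 66 hx [-0.0206  0.0001  0.0158] hy -0.0203 151.0
0.215 10 hx [-0.004  -0.0017  0.0004] hy -0.0369 115.5
0.225 18 hx [-0.0058 -0.0024  0.0024] hy -0.0355 107.0
```

View pics/s6c.png

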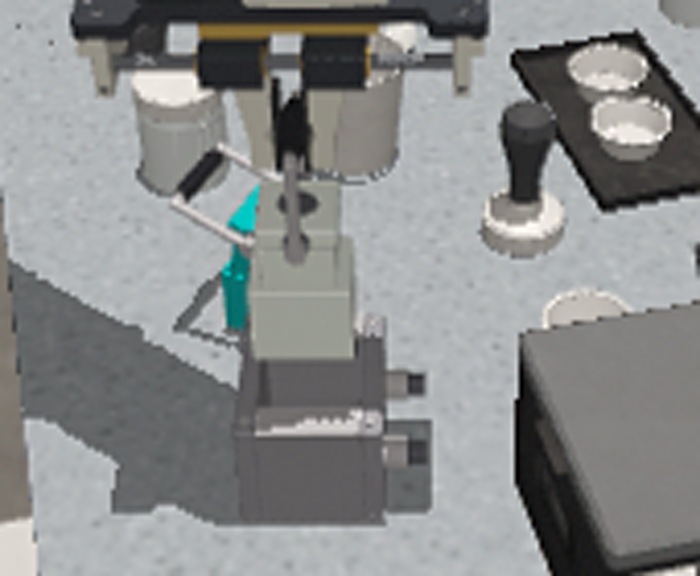

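The cartridge is out and upright: its side face stays constant over height and the cap top is at about 0.205, so the foot is at about 0.110. One settling call, then I hand it in.

Emit:
servo_tool:
  rows:
    - [0,0,0,0,0,0]
    - [0,0,0,0,0,0]
    - [0,0,0,0,0,0]
    - [0,0,0,0,0,0]
    - [0,0,0,0,0,0]

```text
clock: 13.0
tool_pos: [0.5112, 0.1737, 0.2346]
orientation: [-180.0, -0.1, -104.0]
force: [-0.4, -0.4, -3.5]
opening: 0.0109
```

```bash
python3 - <<'E'
from h import *
o=ctrl.get_obs(); print(o['tool_pos'],abs(o['qvel']).max(),o['force'],o['opening']); print(ctrl.close_job())
E
```

```text
[0.51115616 0.17370232 0.23458491] 0.049610125344704395 [-0.41703032 -0.36940638 -3.47139102] 0.010901766065384328
the job is handed in; nothing more can be done
None
```

The white cartridge is out of its housing and the job is handed in at 13 s. The arm is still holding it by the handle, with its underside about 3 cm above the rim.

- **Handle:** I swung it up by the bar, opened the fingers briefly so the spring could seat it on its stop, and checked that the legs were plumb. Then I gripped the bar again, a little lower.
- **Rocking:** I leaned the cartridge left, then right, until the force rose from about 5 N to 9 N and the motion stalled on each side.
- **Lift:** it came straight up with only about 4 N, its own weight, and no sideways drag.

Last checks:
- The cap top is at about 0.205 m, which puts the underside at about 0.110 m against a rim at 0.080 m.
- The cartridge's sides are vertical and the arm is still, with the weight steady in the grip.
- **Off-centre:** the cartridge sits about 3–4 mm toward the right (-y) of my estimated well centre. It met no resistance leaving the well, so I did not correct this.
- **Uneven rocking:** the right stop came after more travel than the left (about 16 mm against 13 mm at the tool). The bar may have slid slightly in the grip.
- **Finger opening:** the gripper read about 11 mm on the 12 mm bar throughout.

The gripper touched nothing else that I could see.

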